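Change the balancing rig's air supply over to the other slide valve

ROBOT

A 6-joint arm with a two-finger parallel gripper is mounted at the origin on the work surface. World frame = base frame: x ahead of the robot, y to its left, z up, the work surface at z = 0. Lengths are in m, angles in rad, forces in N, time in s.
With the tool pointing down it reaches from about 0.35 to 0.775 m from the base axis. Payload 7.3 kg.
Tool frame: the origin (TCP) lies at the very end of the fingers, on their centre line; the grasp point (between the pads) lies 19 mm behind it; z points along the fingers, y is the direction in which the jaws open and shut (so a half turn about z gives the same grasp; the last joint's range is limited). The gripper opens to 92 mm and grips with 3 to 60 N. Pads are 19 mm wide; open, the fingers measure 130 mm over their backs; the gripper's body (75 mm by 190 mm) begins 47 mm behind the grasp point.
Start: joints at [1.079, 0.342, 1.524, -0, 1.275, -0.146], TCP at [0.178, 0.494, 0.227] pointing down, gripper open.
Joint ranges: [-2.53, 2.53], [-0.77, 2.02], [0.04, 2.7], [-1, 4.14], [0.28, 2.66], [-3.11, 3.11]. Speed limits (rad/s): [2.57, 2.57, 3.14, 3.14, 3.14, 3.14].

INTERFACE

Orientations are given as a 3x3 rotation matrix whose columns are the frame's x, y, z axes.
In Python, from workcell import manip, command_gripper, kin, telemetry, viewer, sign_off gives the robot as it stands. Calls block until the motion is done:
- manip.move_ptp(position, orientation): joint-space move of the TCP to a pose.
- manip.move_linear(position, frame=None, vel=0.15, f_stop=None): straight line of the TCP; frame=None keeps the orientation; vel is the mean speed in m/s. With f_stop (N) it stops when the force on the tool has changed by that much, and returns True; else False.
- manip.movej(angles): joint-space move.
- command_gripper(opening): finger opening in m; the grip force is fixed at half the most; returns when the fingers have stopped.
- manip.pause(seconds).
- kin.ik(position, orientation): joint angles nearest the present ones, or None.
- telemetry.observe(): the state.
- viewer.snapshot(name): name is "side" or "top" or "wrist"; returns a dict with "color" (384x512x3 uint8, red, green, blue), "K" (3x3 intrinsics, pixels), "position" and "attitude" of the camera in the world. Camera axes: x right, y down, z forward; pixel columns grow to the right and rows downward; lengths in m; the calibration is good to about 2 mm. A picture is of the moment at which its call begins. There is no depth.
A pose or a line that the arm cannot do raises manip.Unreachable and nothing moves.
- sign_off(): hands the job in, once; it reports no verdict.
Trained networks look in the newest picture that a camera, given by its name, has taken for a name from the list of things; names that differ only in an ending like _2 or _b are one class to them, and where a whole thing is asked for, a point or a joint stands for the part that bears it (a point fixed in the world has none). Each returns a list of dicts, best first, with "p" (0 to 1); they miss things now and then, are a little off and sometimes report something else, mostly with a low value. They report only what shows in the picture. A call takes as long as a camera call. They do not tell look-alikes from the thing itself.
- viewer.cut_out(name, camera): "pixels" (384x512 bool, what is visible of it) and "box" ([left, top, right, bottom] in pixels, round what is visible of it).
The state is a dict: "t": time; "joints": joint angles; "qd": joint speeds; "effort": joint torques, N m; "tool_pos": TCP position; "ee_rot": TCP orientation; "force": force on the tool from outside, world axes, zero at the start; "moment": the same for the moment, N m; "gripper_width": finger opening in m.
Only numpy, scipy, OpenCV 4.12 (cv2) and the standard library are available. Lean on these libraries where they do the work, as an engineer would, in place of code of your own. Each camera call takes 0.05 s, during which the arm holds its last target.

TASK

Two identical air slide valves with black push-pull knobs stand on the bench; one knob is pulled out (open) and the other is in (shut). Change the air over: first push the knob that is out fully home, and only then pull the other knob fully out until it seats in its detent. Do not disturb the scale, the tray of weights or the turbine rotor, and let go of everything at the end.

Things in the scene. Friction and masses are not known exactly. Their poses are not given: they have to be found in the camera images.
- valve_a: Fixed air slide-valve block, blue foot 130 x 120 mm, sloping aluminium face 110 x 110 mm with its centre 75 mm above the bench, rising at 30 deg away from the block's front (-x). The knob's stem stands out of the face centre; a guard bar passes over it. Origin: on the bench under the face centre; x points to the block's back, y along its width, z up.
- valve_b: Same as valve_a: an identical valve block with its own knob, guard bar and axes.
- knob_a_grip (a point): Black push-pull knob, 30 mm diameter, 26 mm long, on a 12 mm steel stem square to the sloping face of block a. Point: the knob's centre, moving with it; 30 mm out from the face when home (17 mm free gap behind the knob). z: stem axis out of the face, the pull direction, 30 deg from vertical towards the block's front. y: horizontal, along the block's width; grip across it.
- knob_b_grip (a point): Black push-pull knob, 30 mm diameter, 26 mm long, on a 12 mm steel stem square to the sloping face of block b. Point: the knob's centre, moving with it; 30 mm out from the face when home (17 mm free gap behind the knob). z: stem axis out of the face, the pull direction, 30 deg from vertical towards the block's front. y: horizontal, along the block's width; grip across it.
- valve_a_guard (a point): Middle of the crossbar of the 10 mm round guard loop on block a. It runs 108 mm along the block's y, 195 mm above the bench, 94 mm above and 16 mm behind the home knob's centre; its two uprights stand 63 mm further back at y = +/-54 mm. It blocks a vertical gripper: come in along the leaning stem.
- valve_b_guard (a point): Middle of the crossbar of the 10 mm round guard loop on block b. It runs 108 mm along the block's y, 195 mm above the bench, 94 mm above and 16 mm behind the home knob's centre; its two uprights stand 63 mm further back at y = +/-54 mm. It blocks a vertical gripper: come in along the leaning stem.
- knob_a (a joint): Travel of the knob on valve block a along its stem, in m: 0 = fully home (in, shut), 0.030 = fully out (open). A detent resists with about 6 N around half travel (0.015) and seats the knob at either end. This knob starts out.
- knob_b (a joint): Travel of the knob on valve block b along its stem, in m: 0 = fully home (in, shut), 0.030 = fully out (open). A detent resists with about 6 N around half travel (0.015) and seats the knob at either end. This knob starts home.
- scale: Bystander: grey pocket scale, 130 x 80 x 20 mm, loose. Origin: centre of its underside.
- weight_tray: Bystander: white six-compartment tray with small dark trim weights, 50 x 200 x 25 mm (x, y, z), loose. Origin: centre of its underside.
- rotor: Bystander: steel turbine rotor standing on its 62 mm wheel, a 10 mm shaft pointing up to 90 mm, loose. Origin: centre of its underside.
Things that resemble listed ones, but are neither listed nor needed, are in the scene too. What is shaped like the valve_a but brown is not meant. Leave any brown or turquoise look-alike of the valve_b alone.

How it is judged:
On the way, in this order (a step that is already met when the one before it is completed fails the run):
1. the knob that was out is fully home, while the other is still in (value of joint knob_a below 0.004 m and value of joint knob_b below 0.01 m), for 0.2 s.
2. the other knob is fully out, the first still home (value of joint knob_b above 0.026 m and value of joint knob_a below 0.004 m), for 0.2 s.
At the end, for the whole second after the job is handed in: The knob that started out is home (within 4 mm of its inner stop), the knob that started in is out (within 4 mm of its outer stop), both at rest (under 10 mm/s) and let go; scale, tray and rotor no more than 30 mm from where they stood, the rotor still upright (all of step 2 and velocity of joint knob_a between -0.01 and 0.01 m/s and velocity of joint knob_b between -0.01 and 0.01 m/s); the robot touches nothing.
It fails at once if the scale is moved by more than 30 mm (distance of scale from where it was at the start of the episode above 0.03 m).
It fails at once if the tray of trim weights is moved by more than 30 mm (distance of weight_tray from where it was at the start of the episode above 0.03 m).
It fails at once if the turbine rotor is moved by more than 30 mm (distance of rotor from where it was at the start of the episode above 0.03 m).
It fails at once if the turbine rotor is tipped over (angle between rotor's own z axis and vertical above 0.6 rad).
It also fails if it takes over 51 s, if anything falls off the work surface, if the arm or the gripper's body presses on something with over 40 N, if the wrist force passes 120 N, or if a joint passes its speed limit or range.

## Working session

There is one attempt and no reset: what is moved stays moved. The work goes in short steps, each a Python script; the robot and the scene stay as the last script left them, time stands still between calls to the robot, and variables do not carry over. Pictures are saved under pics/ and viewed, and the job is handed in when it is done.

```bash
mkdir -p pics; ls
cat > h.py <<'E'
import numpy as np, cv2
from workcell import manip, command_gripper, kin, telemetry, viewer, sign_off
def snap(n,f):
    s=viewer.snapshot(n); cv2.imwrite('pics/'+f,s['color'][:,:,::-1]); return s
E
python3 - <<'E'
from h import *
np.set_printoptions(precision=3,suppress=True)
for n in ["side","top","wrist"]:
    s=snap(n,n+'0.png'); print(n,s['K'],s['position'],s['attitude'])
    if n!="wrist":
        for t in ["valve_a","knob_a_grip","scale"]:
            for d in viewer.cut_out(t,n): print(t,d['p'],d['box'])
print(telemetry.observe()['t'])
E
```

```text
pics
side [[472.179   0.    259.103]
 [  0.    472.179 196.131]
 [  0.      0.      1.   ]] [0.25  0.979 1.378] [[-0.959 -0.211  0.187]
 [-0.282  0.736 -0.615]
 [-0.008 -0.643 -0.766]]
valve_a 0.96 [299.2, 152.9, 344.0, 225.8]
valve_a 0.94 [205.2, 215.6, 259.6, 292.0]
valve_a 0.92 [242.5, 180.1, 286.8, 243.8]
valve_a 0.79 [218.7, 95.0, 257.3, 150.1]
knob_a_grip 0.61 [235.8, 247.0, 248.3, 259.1]
knob_a_grip 0.38 [270.4, 205.3, 280.2, 216.0]
scale 0.58 [275.1, 143.3, 309.6, 161.2]
top [[352.083   0.    255.17 ]
 [  0.    352.083 193.432]
 [  0.      0.      1.   ]] [ 0.482 -0.006  1.309] [[-0.018 -0.998  0.061]
 [-1.     0.018 -0.005]
 [ 0.004 -0.061 -0.998]]
valve_a 0.78 [167.6, 164.8, 213.7, 208.0]
valve_a 0.61 [229.8, 181.6, 267.6, 223.7]
valve_a 0.56 [338.7, 111.2, 397.0, 162.5]
valve_a 0.55 [282.3, 143.3, 322.5, 188.1]
knob_a_grip 0.73 [284.1, 145.1, 323.5, 186.2]
knob_a_grip 0.64 [183.9, 187.6, 194.2, 203.6]
knob_a_grip 0.49 [248.0, 203.9, 260.0, 215.5]
scale 0.84 [342.8, 182.1, 375.8, 222.1]
scale 0.39 [282.2, 144.4, 325.8, 186.9]
wrist [[314.74    0.    258.771]
 [  0.    314.74  193.713]
 [  0.      0.      1.   ]] [0.1   0.521 0.383] [[ 0.34   0.897  0.284]
 [ 0.941 -0.324 -0.102]
 [ 0.001  0.302 -0.953]]
0.45
```

Run:
```python
import cv2
for n,(a,b,c,d) in {"side":(160,70,380,310),"top":(130,90,430,290)}.items():
    im=cv2.imread(f'pics/{n}0.png')[b:d,a:c]
    f=600/(d-b) if n=="side" else 800/(c-a)
    f=min(f,2.5) if n=="side" else f
    cv2.imwrite(f'pics/{n}0z.png',cv2.resize(im,None,fx=f,fy=f,interpolation=cv2.INTER_CUBIC))
```

```text
(no output)
```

View pics/side0z.png

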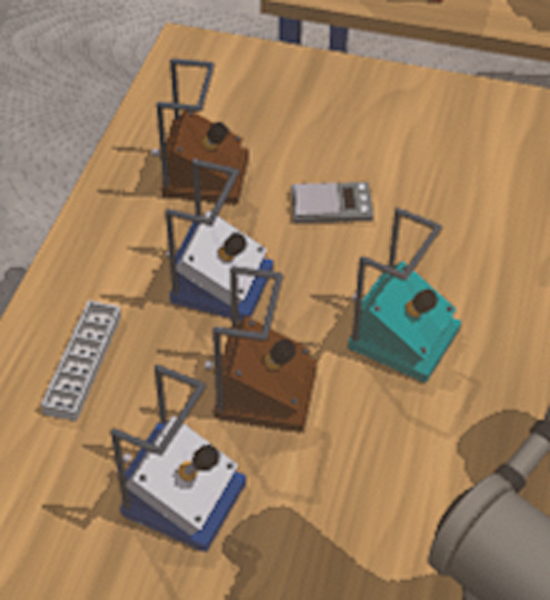

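View pics/top0z.png

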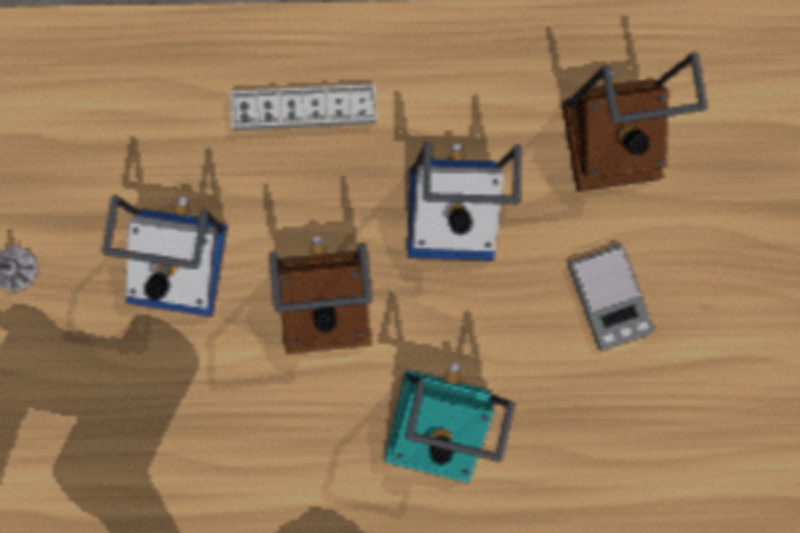

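View pics/top0.png

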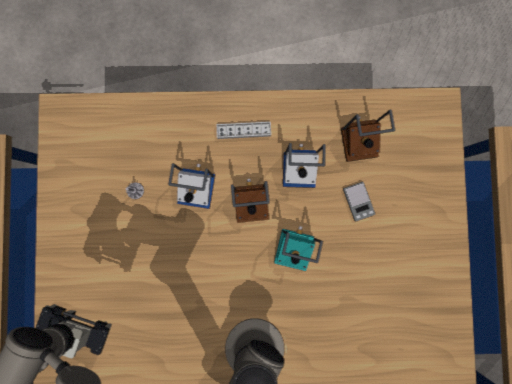

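Run:
```python
import cv2,numpy as np
R={"a":{"side":(195,208),"top":(160,152)},"b":{"side":(222,128),"top":(272,133)}}
for v in R:
    t=[]
    for n,(x,y) in R[v].items():
        if n=="side": h=90;w=90 if v=="a" else 66
        else: h=w=66
        h=w=66 if not(v=="a" and n=="side") else 90
        im=cv2.imread(f'pics/{n}0.png')[y:y+h,x:x+w]
        im=cv2.resize(im,(400,400),interpolation=cv2.INTER_CUBIC)
        step=10;f=400/w
        for k in range(0,w,step):
            cv2.putText(im,str(x+k),(int((k+.5)*f),8),0,.3,(0,0,255),1);cv2.putText(im,str(y+k),(0,int((k+.5)*f)+3),0,.3,(0,0,255),1)
            cv2.line(im,(int((k+.5)*f),0),(int((k+.5)*f),400),(0,255,255),1) if 0 else None
            for j in range(0,w,step): cv2.circle(im,(int((k+.5)*f),int((j+.5)*f)),1,(0,0,255),-1)
        t.append(im)
    cv2.imwrite(f'pics/z_{v}.png',np.hstack(t))
```

```text
(no output)
```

View pics/z_a.png

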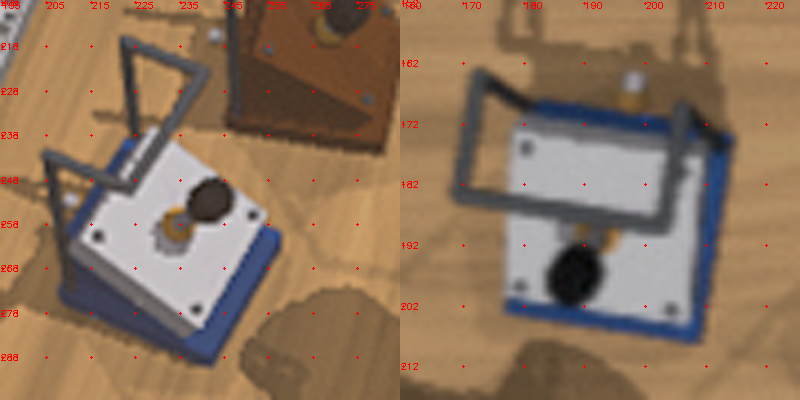

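View pics/z_b.png

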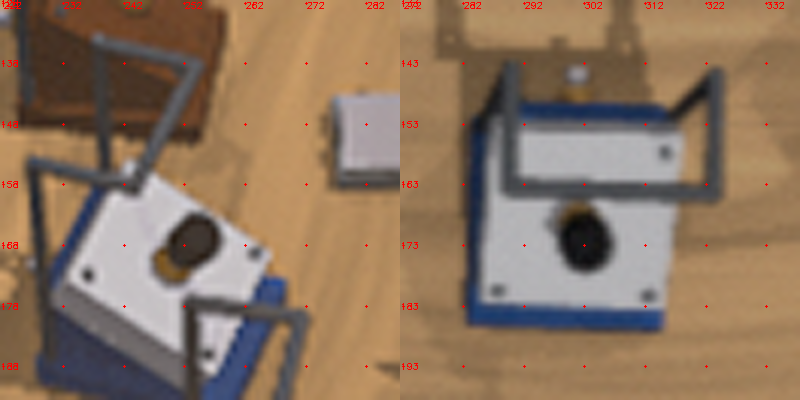

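```bash
cat > fit.py <<'E'
from h import *
from scipy.optimize import least_squares
np.set_printoptions(precision=3,suppress=True)
c,s=np.cos(np.pi/6),.5
def model(out):
    F=lambda u,y:np.array([u*c,y,.075+u*s])
    return {'g+':[.001,.054,.195],'g-':[.001,-.054,.195],'r+':[.064,.054,.195],'r-':[.064,-.054,.195],
     'fb+':F(.055,.055),'fb-':F(.055,-.055),'ff+':F(-.055,.055),'ff-':F(-.055,-.055),'k':[-s*(.03+out),0,.075+c*(.03+out)]}
obs={'a':{'side':((195,208),90/400,{'g+':(130,188),'g-':(208,70),'r+':(48,155),'r-':(125,40),'fb+':(75,248),'fb-':(158,128),'ff+':(200,332),'ff-':(270,215),'k':(210,200)}),
 'top':((160,152),66/400,{'g+':(57,195),'g-':(266,228),'r+':(80,75),'r-':(285,108),'fb+':(115,122),'fb-':(305,150),'ff+':(105,300),'ff-':(297,325),'k':(173,272)})},
 'b':{'side':((222,128),66/400,{'g+':(135,188),'g-':(200,65),'r+':(35,160),'r-':(98,40),'fb+':(57,285),'fb-':(133,163),'ff-':(270,255),'k':(194,238)}),
 'top':((272,133),66/400,{'g+':(110,187),'g-':(315,192),'r+':(112,70),'r-':(316,75),'fb+':(90,122),'fb-':(282,135),'ff+':(78,303),'ff-':(265,312),'k':(184,242)})}}
cams={n:viewer.snapshot(n) for n in('side','top')}
def proj(n,P):
    C=cams[n]; q=np.array(C['attitude']).T@(P-np.array(C['position'])); q=np.array(C['K'])@q; return q[:2]/q[2]
for v in 'ab':
    M=model(.03 if v=='a' else 0)
    def res(p,lab=False):
        R=np.array([[np.cos(p[2]),-np.sin(p[2]),0],[np.sin(p[2]),np.cos(p[2]),0],[0,0,1]]);r=[];L=[]
        for n,(o,f,d) in obs[v].items():
            for k,z in d.items():
                e=proj(n,R@np.array(M[k])+[p[0],p[1],0])-(np.array(o)+np.array(z)*f-.5)
                r+=list(e);L.append((n,k,e))
        return L if lab else r
    S=least_squares(res,[.55,.1,0],loss='soft_l1'); print(v,S.x,np.sqrt(np.mean(np.square(res(S.x)))))
    for l in res(S.x,True): print(*l)
    print(np.sqrt(np.diag(np.linalg.inv(S.jac.T@S.jac))))
E
python3 fit.py
```

```text
a [ 0.574  0.206 -0.174] 0.8292931547058991
side g+ [-0.824  0.104]
side g- [-1.482  0.577]
side r+ [-0.545 -0.141]
side r- [-0.431  0.297]
side fb+ [ 0.481 -2.349]
side fb- [-1.478 -0.908]
side ff+ [-0.369 -0.807]
side ff- [-0.65  -0.627]
side k [-0.4    0.126]
top g+ [0.685 0.377]
top g- [-0.184  0.23 ]
top r+ [0.264 0.687]
top r- [-0.058  0.511]
top fb+ [-0.443  1.385]
top fb- [-0.24   1.732]
top ff+ [ 0.013 -0.025]
top ff- [-1.345  0.637]
top k [0.676 1.03 ]
[0.001 0.001 0.015]
b [ 0.639 -0.176 -0.056] 0.6134168766713222
side g+ [-0.937 -0.107]
side g- [-1.113  0.214]
side r+ [-1.066  0.341]
side r- [-0.372  0.484]
side fb+ [ 0.862 -1.198]
side fb- [-1.013 -1.039]
side ff- [-0.102 -0.364]
side k [-0.625  0.648]
top g+ [-0.292  0.16 ]
top g- [-0.256  0.639]
top r+ [ 0.015 -0.087]
top r- [0.1   0.391]
top fb+ [0.46  1.383]
top fb- [0.571 0.464]
top ff+ [0.143 0.398]
top ff- [-0.153  0.088]
top k [0.241 0.255]
[0.001 0.001 0.016]
```

```bash
cat >> h.py <<'E'
V={'a':(.574,.206,-.174),'b':(.639,-.176,-.056)}
def pose(v,t,flip=1,dy=0,dx=0):
    """tip at distance t from face along stem; dx up-slope, dy along width"""
    x,y,w=V[v]; R=np.array([[np.cos(w),-np.sin(w),0],[np.sin(w),np.cos(w),0],[0,0,1]])
    st=R@[-.5,0,3**.5/2]; ys=R@[0,1.,0]; up=R@[3**.5/2,0,.5]
    z=-st; yy=ys*flip; xx=np.cross(yy,z)
    return np.array([x,y,.075])+st*t+ys*dy+up*dx, np.column_stack([xx,yy,z])
E
python3 - <<'E'
from h import *
np.set_printoptions(precision=3,suppress=True)
o=telemetry.observe(); print(o['ee_rot'])
R=np.array(o['ee_rot']);s=viewer.snapshot('wrist')
print(R.T@(np.array(s['position'])-o['tool_pos']), R.T@np.array(s['attitude']))
for v in 'ab':
  for f in (1,-1):
    for t in (.17,.08,.041,.011): 
      p=pose(v,t,f); print(v,f,t,p[0],kin.ik(*p))
    print(p[1])
E
```

```text
[[-0.941  0.339  0.   ]
 [ 0.339  0.941  0.   ]
 [ 0.     0.    -1.   ]]
[ 0.082 -0.001 -0.157] [[-0.001 -0.953 -0.302]
 [ 1.    -0.001  0.   ]
 [-0.001 -0.302  0.953]]
a 1 0.17 [0.49  0.221 0.222] [ 0.455  0.194  1.875 -0.478  0.694 -0.63 ]
a 1 0.08 [0.535 0.213 0.144] [ 0.395  0.359  1.9   -0.592  0.504 -0.533]
a 1 0.041 [0.554 0.21  0.111] [ 0.372  0.436  1.897 -0.665  0.435 -0.468]
a 1 0.011 [0.569 0.207 0.085] [ 0.356  0.496  1.889 -0.733  0.387 -0.407]
[[-0.853  0.173  0.492]
 [ 0.15   0.985 -0.087]
 [-0.5    0.    -0.866]]
a -1 0.17 [0.49  0.221 0.222] [ 0.455  0.194  1.875 -0.478  0.694  2.512]
a -1 0.08 [0.535 0.213 0.144] [ 0.395  0.359  1.9   -0.592  0.504  2.608]
a -1 0.041 [0.554 0.21  0.111] [ 0.372  0.436  1.897 -0.665  0.435  2.674]
a -1 0.011 [0.569 0.207 0.085] [ 0.356  0.496  1.889 -0.733  0.387  2.735]
[[ 0.853 -0.173  0.492]
 [-0.15  -0.985 -0.087]
 [ 0.5   -0.    -0.866]]
b 1 0.17 [ 0.554 -0.171  0.222] [-0.569  0.214  1.847  0.414  0.656 -2.36 ]
b 1 0.08 [ 0.599 -0.174  0.144] [-0.522  0.393  1.843  0.505  0.482 -2.437]
b 1 0.041 [ 0.619 -0.175  0.111] [-0.503  0.473  1.827  0.559  0.42  -2.484]
b 1 0.011 [ 0.634 -0.176  0.085] [-0.49   0.535  1.809  0.607  0.378 -2.526]
[[-0.865  0.056  0.499]
 [ 0.048  0.998 -0.028]
 [-0.5    0.    -0.866]]
b -1 0.17 [ 0.554 -0.171  0.222] [-0.569  0.214  1.847  0.414  0.656  0.782]
b -1 0.08 [ 0.599 -0.174  0.144] [-0.522  0.393  1.843  0.505  0.482  0.705]
b -1 0.041 [ 0.619 -0.175  0.111] [-0.503  0.473  1.827  0.559  0.42   0.658]
b -1 0.011 [ 0.634 -0.176  0.085] [-0.49   0.535  1.809  0.607  0.378  0.616]
[[ 0.865 -0.056  0.499]
 [-0.048 -0.998 -0.028]
 [ 0.5   -0.    -0.866]]
```

Run:
```python
from h import *
manip.move_ptp(*pose('a',.2)); command_gripper(0.0)
s=snap('wrist','wa1.png')
P=[pose('a',t)[0] for t in (.073,.047)]
for p in P:
    q=np.array(s['attitude']).T@(p-np.array(s['position']));q=np.array(s['K'])@q;print(q[:2]/q[2])
for d in viewer.cut_out('knob_a_grip','wrist'): print(d['p'],d['box'])
print(telemetry.observe()['t'],telemetry.observe()['gripper_width'])
```

```text
[259.4125372  186.61590887]
[259.36200733 179.46367526]
0.91 [244.7, 167.8, 274.1, 197.8]
0.83 [25.1, 144.7, 71.6, 173.8]
3.6083 0.0002246208003860834
```

View pics/wa1.png

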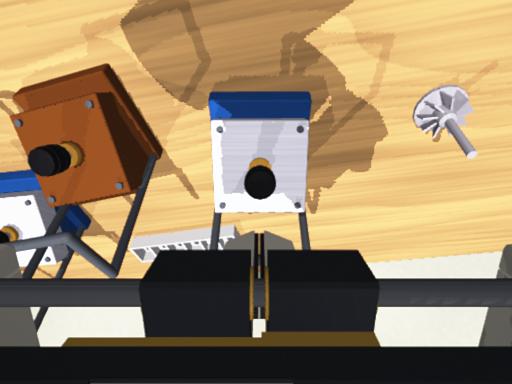

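The wrist view shows valve a's knob out at about (260,182). That matches the predicted position of its axis, (259,183). Next is the push with closed fingers.

Run:
```python
from h import *
np.set_printoptions(precision=3,suppress=True)
def st():
    o=telemetry.observe();print(o['t'],o['tool_pos'],o['force'])
manip.move_linear(pose('a',.085)[0],vel=.12); st()
print(manip.move_linear(pose('a',.0405)[0],vel=.03,f_stop=25)); st()
print('tip t',np.dot(np.array(telemetry.observe()['tool_pos'])-[.574,.206,.075],-pose('a',0)[1][:,2]))
manip.pause(.3); st()
manip.move_linear(pose('a',.2)[0],vel=.12); st()
s=snap('wrist','wa2.png')
for d in viewer.cut_out('knob_a_grip','wrist'): print(d['p'],d['box'])
for t in (.073,.043,.017):
    q=np.array(s['attitude']).T@(pose('a',t)[0]-np.array(s['position']));q=np.array(s['K'])@q;print(q[:2]/q[2])
```

```text
4.7167 [0.532 0.214 0.149] [-0.407  0.502  0.118]
True
6.0167 [0.553 0.21  0.112] [-3.789  0.014  6.664]
tip t 0.043199002254230706
6.3167 [0.553 0.21  0.112] [-4.016 -0.709  6.567]
7.775 [0.475 0.223 0.247] [ 0.226  0.48  -0.339]
0.98 [245.3, 159.3, 273.3, 189.2]
0.94 [27.9, 148.4, 72.3, 176.9]
[259.895 187.5  ]
[259.85 179.32]
[259.817 173.316]
```

View pics/wa2.png

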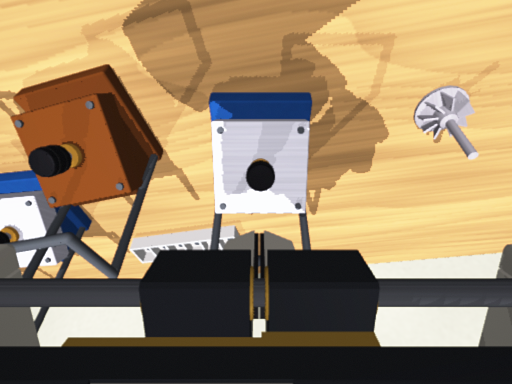

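Valve a's knob is home: the tip stopped at 43.2 mm against the 43.0 mm I expected, and only the knob's end shows, at (260,174). Now valve b.

Run:
```python
from h import *
np.set_printoptions(precision=3,suppress=True)
manip.move_linear(pose('a',.26)[0],vel=.15)
manip.move_ptp(*pose('b',.26)); command_gripper(.07)
manip.move_linear(pose('b',.17)[0],vel=.15)
s=snap('wrist','wb1.png')
for d in viewer.cut_out('knob_b_grip','wrist'): print(d['p'],d['box'])
for t in (.043,.017):
    q=np.array(s['attitude']).T@(pose('b',t)[0]-np.array(s['position']));z=q[2];q=np.array(s['K'])@q;print(q[:2]/q[2],z)
o=telemetry.observe();print(o['t'],o['force'],o['joints'])
```

```text
0.81 [58.8, 231.8, 95.5, 246.4]
0.6 [242.4, 165.2, 275.1, 201.8]
[259.485 186.014] 0.2963553853391602
[259.44  178.899] 0.3211368226920344
11.9583 [-0.76   0.826  0.445] [-0.57   0.212  1.846  0.414  0.657 -2.36 ]
```

View pics/wb1.png

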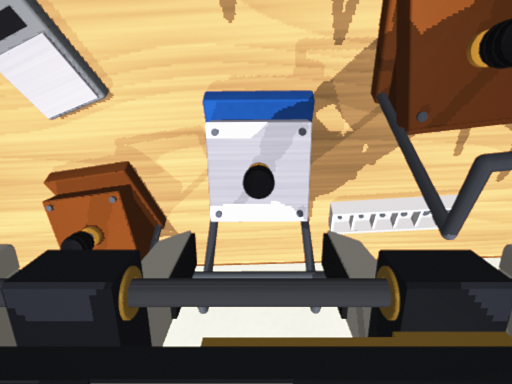

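Run:
```python
from h import *
np.set_printoptions(precision=3,suppress=True)
s=viewer.snapshot('top');w=viewer.snapshot('wrist')
def pr(c,p):
    q=np.array(c['attitude']).T@(p-np.array(c['position']));q=np.array(c['K'])@q;return q[:2]/q[2]
p0,R=pose('b',.011)
for x,y in [(275,310),(370,303),(272,255),(365,250),(610,70),(695,60),(617,118),(703,105),(415,430),(500,457)]:
    u=[130+x/2.667-.5,90+y/2.667-.5,1]
    d=np.array(s['attitude'])@np.linalg.inv(s['K'])@u; p=np.array(s['position']); P=p+d*(.195-p[2])/d[2]
    print(P, 'tool frame final',R.T@(P-p0),'wristpx',pr(w,P))
```

```text
[0.512 0.06  0.195] tool frame final [ 0.062  0.229 -0.163] wristpx [731.99  138.417]
[ 0.518 -0.052  0.195] tool frame final [ 0.051  0.117 -0.157] wristpx [486.684 158.102]
[0.577 0.063 0.195] tool frame final [ 0.005  0.235 -0.131] wristpx [628.44  220.448]
[ 0.581 -0.048  0.195] tool frame final [-0.004  0.125 -0.125] wristpx [448.406 229.852]
[ 0.793 -0.347  0.195] tool frame final [-0.202 -0.163 -0.011] wristpx [124.439 341.967]
[ 0.804 -0.451  0.195] tool frame final [-0.216 -0.265 -0.003] wristpx [ 46.093 346.197]
[ 0.735 -0.354  0.195] tool frame final [-0.151 -0.172 -0.04 ] wristpx [ 98.119 324.182]
[ 0.749 -0.458  0.195] tool frame final [-0.169 -0.275 -0.03 ] wristpx [ 12.109 330.703]
[ 0.367 -0.102  0.195] tool frame final [ 0.178  0.058 -0.231] wristpx [ 607.465 -500.63 ]
[ 0.334 -0.201  0.195] tool frame final [ 0.202 -0.042 -0.244] wristpx [ -141.461 -1108.418]
```

```bash
python3 - <<'E'
from h import *
np.set_printoptions(precision=3,suppress=True)
def st():
    o=telemetry.observe();print(round(o['t'],2),'t=',np.dot(np.array(o['tool_pos'])-[.639,-.176,.075],-pose('b',0)[1][:,2]),o['force'],o['gripper_width']);return o
print(manip.move_linear(pose('b',.07)[0],vel=.1,f_stop=10)); st()
print(manip.move_linear(pose('b',.0125)[0],vel=.04,f_stop=8)); o=st()
command_gripper(0.0); st(); snap('side','sb1.png')
if .02<telemetry.observe()['gripper_width']<.04:
    print(manip.move_linear(pose('b',.0435)[0],vel=.025,f_stop=22)); st()
    manip.pause(.3); st()
    snap('side','sb2.png')
E
python3 - <<'E'
import cv2,numpy as np
cv2.imwrite('pics/sb.png',np.hstack([cv2.resize(cv2.imread(f'pics/sb{i}.png')[100:260,180:340],(400,400),interpolation=2) for i in(1,2)]))
E
```

```text
False
13.21 t= 0.07046036805144115 [-0.38   0.293  0.337] 0.07005801037035593
False
14.8 t= 0.012723648834680738 [ 1.008 -0.299  0.355] 0.0698139213688221
15.53 t= 0.012530179277104694 [-1.12  -3.133 -0.314] 0.029636931819225654
False
16.97 t= 0.04268167439422625 [ 8.077 -6.72  -9.874] 0.02923979864366339
17.27 t= 0.042711717054181794 [  7.356  -6.271 -10.471] 0.029228528148310392
```

View pics/sb.png

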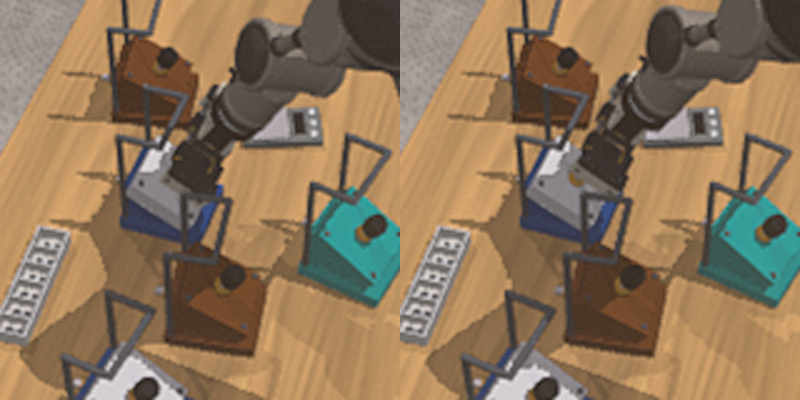

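After the pull the gripper holds 29 mm and about 13 N shows against the outer stop. The stem is visible at about (577,178) in the right panel. I'll release, back off and check.

Run:
```python
from h import *
np.set_printoptions(precision=3,suppress=True)
command_gripper(.07)
manip.move_linear(pose('b',.2)[0],vel=.12)
s=snap('wrist','wb2.png')
for d in viewer.cut_out('knob_b_grip','wrist'): print(d['p'],d['box'])
for t in (.073,.047,.043,.017):
    q=np.array(s['attitude']).T@(pose('b',t)[0]-np.array(s['position']));z=q[2];q=np.array(s['K'])@q;print(t,q[:2]/q[2],30/2/1000*315/z*2)
manip.move_linear(pose('b',.26)[0],vel=.12)
snap('side','s3.png');snap('top','t3.png');print(telemetry.observe()['t'],telemetry.observe()['force'])
im=[cv2.resize(cv2.imread('pics/wb2.png')[60:260,160:360],(400,400)),cv2.resize(cv2.imread('pics/s3.png')[90:300,160:370],(400,400),interpolation=2)]
cv2.imwrite('pics/f3.png',np.hstack(im))
```

```text
0.88 [245.2, 165.8, 272.9, 201.2]
0.72 [73.4, 225.3, 105.6, 248.3]
0.073 [259.131 187.442] 31.959413623509224
0.047 [259.091 180.245] 29.486768513958168
0.043 [259.085 179.235] 29.139921463374126
0.017 [259.052 173.21 ] 27.070183428270944
20.4417 [-0.087  0.293  0.046]
```

View pics/f3.png

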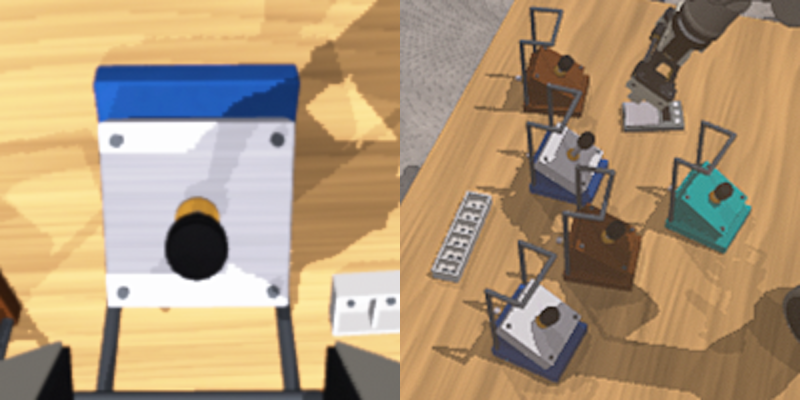

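View pics/t3.png

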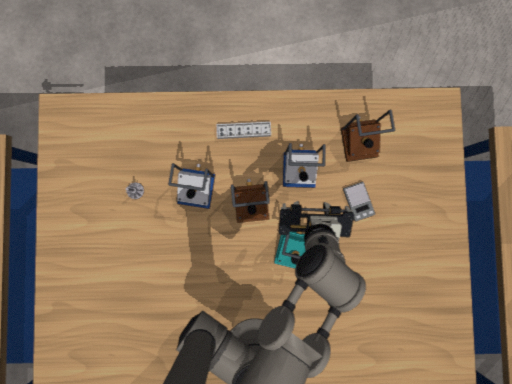

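Run:
```python
from h import *
print(sign_off())
```

```text
the job is handed in; nothing more can be done
None
```

The air is changed over and the job is handed in at about 20.5 s of the 51 s allowed; the hand-in gave no verdict.

- **Valve a:** I pushed its knob home with closed fingers. The tip stopped 43.2 mm from the face, where a fully home knob ends at 43.0 mm. The wrist view afterwards showed only the knob's end.
- **Valve b:** I then gripped its knob along the leaning stem and pulled it 30 mm, to about 13 N against the outer stop. I let go and backed off. In the last wrist picture the knob's size (about 31 px, 32 px expected fully out, 29 px home) and the bare stem show it fully out. Its disc sat about 5 px above the predicted row, the same offset as valve a's knob showed when out.
- **Bystanders:** By eye, the scale, tray and rotor stand where they did in the first top picture; I did not measure them.
- **Robot:** It ended clear of everything, with tool force near zero.

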